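Line up ring plinths by height on the jewellery display

TASK

Set up the jewellery display: stand the four ring plinths upright in order of height on the row of four pads, one centred on each pad, with the tallest on the pad next to the brass earring stand and the shortest at the far end. Do not tip any plinth over, and leave the spool of gold wire where it lies.

Things in the scene. Friction and masses are not known exactly. Their poses are not given: they have to be found in the camera images.
- plinth_black: Loose upright ring plinth (tallest of four): plain round cylinder 40 mm in diameter and 94 mm high, dark charcoal-grey metal, an upright gold ring with a pearl on top (ornament 20 mm high); the ornament is fixed to it and only for show (not solid). Between 55 and 270 g. Origin: centre of its underside; z axis up. Starts standing on the table.
- plinth_yellow: Loose upright ring plinth (second tallest of four): plain round cylinder 40 mm in diameter and 76 mm high, mustard yellow, an upright silver ring on top (18 mm high); the ornament is fixed to it and only for show (not solid). Between 55 and 270 g. Origin: centre of its underside; z axis up. Starts standing on the table.
- plinth_white: Loose upright ring plinth (third tallest of four): plain round cylinder 40 mm in diameter and 58 mm high, white ceramic, a flat-lying gold ring with a green stone on top (8 mm high); the ornament is fixed to it and only for show (not solid). Between 55 and 270 g. Origin: centre of its underside; z axis up. Starts standing on the table.
- plinth_blue: Loose upright ring plinth (shortest of four): plain round cylinder 40 mm in diameter and 40 mm high, blue, a flat-lying silver ring with a red stone on top (9 mm high); the ornament is fixed to it and only for show (not solid). Between 55 and 270 g. Origin: centre of its underside; z axis up. Starts standing on the table.
- pad_a: Fixed round purple pad, 56 mm in diameter, 4 mm thick, lying on the fixed white marble slab (90 x 300 x 12 mm, top 12 mm above the table). Origin: centre of its underside, 12 mm above the table; its top is 16 mm above the table. The four pads stand in one straight row with 70 mm between neighbouring centres; which colour is where in the row changes, and colour has no meaning.
- pad_b: Fixed round green pad, 56 mm in diameter, 4 mm thick, lying on the fixed white marble slab (90 x 300 x 12 mm, top 12 mm above the table). Origin: centre of its underside, 12 mm above the table; its top is 16 mm above the table. The four pads stand in one straight row with 70 mm between neighbouring centres; which colour is where in the row changes, and colour has no meaning.
- pad_c: Fixed round cork-brown pad, 56 mm in diameter, 4 mm thick, lying on the fixed white marble slab (90 x 300 x 12 mm, top 12 mm above the table). Origin: centre of its underside, 12 mm above the table; its top is 16 mm above the table. The four pads stand in one straight row with 70 mm between neighbouring centres; which colour is where in the row changes, and colour has no meaning.
- pad_d: Fixed round black pad, 56 mm in diameter, 4 mm thick, lying on the fixed white marble slab (90 x 300 x 12 mm, top 12 mm above the table). Origin: centre of its underside, 12 mm above the table; its top is 16 mm above the table. The four pads stand in one straight row with 70 mm between neighbouring centres; which colour is where in the row changes, and colour has no meaning.
- earring_stand: Fixed brass earring stand: round foot 70 mm across, a thin post and a crossbar 110 mm long across the row, 139 mm high. Stands on the table at one end of the slab (either end), in line with the row of pads, its centre 110 mm beyond the centre of the nearest pad. Origin: centre of its underside. A low terracotta dish of pearls stands at the other end.
- wire_spool: Loose low spool of gold wire (whitish clear flanges, gold band between them), 60 mm in diameter and 20 mm high, lying flat among the plinths; not to be moved. Origin: centre of its underside.
Not all that is in view belongs to the job. Of the things shaped like the plinth_black, the dark steel one is meant. What is shaped like the plinth_blue but orange is not meant.

How it is judged:
By the outcome, as a careful person would: the job done as asked, in the order asked, and still so for the second after the job is handed in, with the robot touching nothing.
It also fails if it takes over 102 s, if anything falls off the work surface, if the arm or the gripper's body presses on something with over 40 N, if the wrist force passes 120 N, or if a joint passes its speed limit or range.

ROBOT

A 7-joint arm with a two-finger parallel gripper is mounted at the origin on the work surface. World frame = base frame: x ahead of the robot, y to its left, z up, the work surface at z = 0. Lengths are in m, angles in rad, forces in N, time in s.
With the tool pointing down it reaches from about 0.35 to 0.9 m from the base axis. Payload 8.1 kg.
Tool frame: the origin (TCP) lies at the very end of the fingers, on their centre line; the grasp point (between the pads) lies arm.grip_point_offset behind it (arm.grip_point_offset is the distance from the TCP to the grasp point, in m); z points along the fingers, y is the line along which they close (so a half turn about z gives the same grasp; the last joint's range is limited). The gripper opens to 92 mm and grips with 3 to 60 N. Pads are 19 mm wide; open, the fingers measure 130 mm over their backs; the gripper's body (75 mm by 190 mm) begins 47 mm behind the grasp point.
Start: joints at [1.117, 0.434, 0.025, 1.573, -0.012, 1.134, -0.075], TCP at [0.215, -0.587, 0.227] pointing down, gripper open.
Joint ranges: [-2.62, 2.62], [-0.44, 2.09], [-1.27, 1.32], [0.08, 2.57], [-1.32, 4.46], [0.12, 2], [-2.74, 2.74]. Speed limits (rad/s): [2.22, 2.22, 3.01, 3.01, 3.14, 3.14, 3.14].

INTERFACE

Orientations are given as a rotation vector (axis times angle).
In Python, from cell import arm gives the robot as it stands. The module is installed in compiled form; this text tells all that it offers.
- The arm moves only by the shell command python3 -m creep 'ROWS' [OPENING] [FORCE]. ROWS is JSON, a list of rows, each a list of 6 numbers: the shift along the tool's x, y, z scaled (see below), then the turn, a rotation vector about the tool's x, y, z scaled (see below). A call has 1 to 20 rows; each row shifts and turns the commanded pose from where the row before left it, along the tool's axes as they then stand; what a row does not reach is not made up. The controller multiplies each number of a shift by 0.4 m and each number of a turn by 120 degrees. A row lasts 1/12 s, in which the tool goes at most 41.7 mm and 7.16 degrees, less where a joint would pass 70% of its speed; a pose out of reach is approached as far as the arm can. A call with a number of a shift or a turn outside -1 to 1 is refused whole. A call with a gripper value outside its range is refused whole. OPENING is the closure, from -1 (fully open) to 1 (shut), set as the call begins (- or left out, the last holds). The fingers move at their own pace and stop on an object; FORCE is the grip in N (left out, the last holds). Time passes only in rows, so rows that do not move let the fingers close. It gives the time, the measured TCP pose, the force, the opening and the grip force at its end, in the units of the state.
- arm.observe(): the state, without advancing time (a new reading comes with each control period).
- arm.get_image(name): name is "scene" or "top" or "wrist"; returns a dict with "frame" (384x512x3 uint8, red, green, blue), "intrinsics" (3x3 intrinsics, pixels), "rvec" (rotation vector, rad) and "tvec" (3), from world to camera coordinates, as OpenCV has them; the wrist camera has in their place "mount" (4x4, takes a point from camera to tool coordinates, whose origin is the TCP and whose axes are the flange's). Camera axes: x right, y down, z forward; pixel columns grow to the right and rows downward; lengths in m; the calibration is good to about 2 mm. The wrist camera is an equidistant fisheye: a pixel r from the principal point sees the ray r / f radians off the axis. A picture is of the moment at which its call begins: read the wrist's pose just before it. There is no depth.
- arm.sign_off(): hands the job in; it is judged then, once.
The state is a dict: "clock": time; "joints": joint angles; "dq": joint speeds; "joint_efforts": joint torques, N m; "position": TCP position; "ee_rot": TCP orientation; "force": force on the tool from outside, world axes, zero at the start; "ft_torque": the same for the moment, N m; "width": opening from 0.0 (shut) to 1.0 (fully open); "gripper_force": force on a finger pad.
Only numpy, scipy, OpenCV 4.12 (cv2) and the standard library are available. Lean on these libraries where they do the work, as an engineer would, in place of code of your own. Each camera call takes 0.05 s, during which the arm holds its last target. There are 200 camera calls.

## Working session

There is one attempt and no reset: what is moved stays moved. The work goes in short steps, Python scripts to look and compute and a shell command to move; the robot and the scene stay as the last step left them, time stands still between calls to the robot, and variables do not carry over. Pictures are saved under pics/ and viewed, at most 14 in all, crops included, and the job is handed in when it is done.

```bash
mkdir -p pics
python3 - <<'E'
from cell import arm
import cv2,numpy as np
s=arm.observe();print(s, arm.grip_point_offset)
for n in("top","scene"):
    d=arm.get_image(n);cv2.imwrite(f"pics/{n}0.png",d["frame"][:,:,::-1])
    print(n,d["intrinsics"],d["rvec"],d["tvec"])
    R=cv2.Rodrigues(np.array(d["rvec"]))[0];print(-R.T@np.array(d["tvec"]))
    np.savez(n+"0.npz",f=d["frame"],K=d["intrinsics"],r=d["rvec"],t=d["tvec"])
E
```

```text
{'clock': 0.0, 'joints': array([ 1.11738848,  0.43521201,  0.0249493 ,  1.5741045 , -0.01162202,
        1.1340022 , -0.07510652]), 'dq': array([-0.00054539,  0.00104824, -0.0021503 ,  0.00043734, -0.0010184 ,
       -0.0001866 , -0.00106048]), 'joint_efforts': array([ 5.69893837e-04, -6.67838860e+01,  9.85093117e-01, -3.14455998e+01,
       -6.07313938e-02,  4.30686632e-02,  2.27439900e-04]), 'position': array([ 0.21457233, -0.58645954,  0.22594865]), 'ee_rot': array([-3.09189644e+00, -5.47859489e-01,  6.07354385e-04]), 'force': array([-0.03029669, -0.22113506, -0.37444748]), 'ft_torque': array([-0.01383596, -0.03587699,  0.01834356]), 'gripper_force': 0.0, 'width': 1.0008910401817845} 0.0188
top [[427.28541952   0.         259.04673682]
 [  0.         427.28541952 182.82299661]
 [  0.           0.           1.        ]] [ 2.19214301 -2.02520653  0.20116246] [-0.02425467  0.5022403   0.98741206]
[ 0.29553009 -0.00444877  1.06792245]
scene [[403.17828599   0.         259.21323274]
 [  0.         403.17828599 199.56842297]
 [  0.           0.           1.        ]] [ 0.85385874  2.74417999 -0.80545703] [ 0.42516716 -0.23238982  1.0923407 ]
[0.78704179 0.41062519 0.79995783]
```

View pics/top0.png

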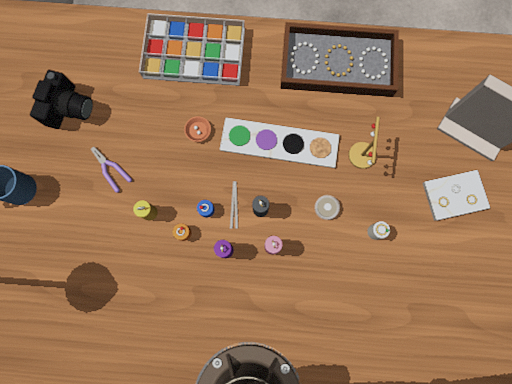

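View pics/scene0.png

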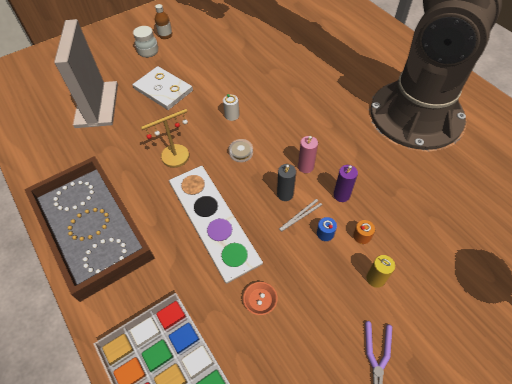

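Top view: charcoal (261,206), purple (223,249) and pink (274,245) are all tall. Yellow is at (142,209), white (380,231), blue (205,208) and orange (181,232). The spool is at (327,207) and tweezers at (234,205). Pads from the stand (363,155) run cork (320,148), black (293,144), purple (266,140), green (239,136), with the dish at (198,130). The charcoal one is plinth_black because it is the only dark grey-metal one. The blue one is plinth_blue and the orange is its decoy. I'll confirm both in a crop with the masks drawn.

```bash
cat > h.py <<'E'
import numpy as np,cv2
def load(n,t="0"):
    d=np.load(n+t+".npz");return d["f"],d["K"],cv2.Rodrigues(d["r"])[0],d["t"]
def ray(cam,u,z):
    f,K,R,t=cam;c=-R.T@t.ravel();v=R.T@np.linalg.inv(K)@np.array([u[0],u[1],1.]);return (c+v*(z-c[2])/v[2])[:2]
def proj(cam,P):
    f,K,R,t=cam;q=K@(R@np.array(P,float)+t.ravel());return q[:2]/q[2]
def blob(f,seed,rad,lo,hi):
    "largest blob of HSV range within rad px of seed -> contour hull"
    hsv=cv2.cvtColor(f,cv2.COLOR_RGB2HSV);m=cv2.inRange(hsv,np.array(lo),np.array(hi))
    w=np.zeros_like(m);cv2.circle(w,tuple(int(x) for x in seed),rad,255,-1);m&=w
    cs=cv2.findContours(m,cv2.RETR_EXTERNAL,cv2.CHAIN_APPROX_NONE)[0]
    return cv2.convexHull(max(cs,key=cv2.contourArea))
E
cat > m.py <<'E'
from h import *
T=load("top");S=load("scene")
items={ # name:(h, top seed, scene seed, lo,hi)
"black":(.094,(261,207),(286,184),(0,0,0),(179,110,75)),
"yellow":(.076,(142,210),(381,272),(20,120,60),(36,255,255)),
"white":(.058,(380,231),(231,109),(0,0,110),(179,70,255)),
"blue":(.040,(205,208),(327,230),(100,140,50),(125,255,255)),
"orange":(.040,(181,232),(365,232),(5,190,90),(16,255,255)),
"purple":(.094,(223,249),(346,184),(126,80,30),(150,255,255)),
"pink":(.094,(274,245),(308,156),(150,50,60),(179,140,255)),
"spool":(.020,(327,207),(241,150),(0,0,90),(179,90,255)),
"pad_a":(.032,(266,140),(219,229),(126,80,50),(150,255,255)),
"pad_b":(.032,(239,136),(235,255),(45,100,30),(85,255,255)),
"pad_c":(.032,(320,148),(193,184),(5,70,90),(20,255,255)),
"pad_d":(.032,(293,144),(206,206),(0,0,0),(179,120,60)),
"dish":(.02,(198,130),(260,297),(0,130,60),(12,255,255)),
}
A={"top":T[0].copy(),"scene":S[0].copy()}
for k,(h,a,b,lo,hi) in items.items():
    out=[]
    for n,cam,s in(("top",T,a),("scene",S,b)):
        r=17 if n=="top" else 22
        c=blob(cam[0],s,r,lo,hi);cv2.drawContours(A[n],[c],-1,(0,255,0),1)
        (u,v),sz,_=cv2.minAreaRect(c);out+=[*ray(cam,(u,v),h/2).round(4),np.round(sz).astype(int)]
    print(k,*out)
c1=cv2.resize(A["top"][110:265,120:400],None,fx=2.8,fy=2.8,interpolation=cv2.INTER_CUBIC)
c2=cv2.resize(A["scene"][80:310,160:410],None,fx=2.4,fy=2.4,interpolation=cv2.INTER_CUBIC)
cv2.imwrite("pics/c1.png",c1[:,:,::-1]);cv2.imwrite("pics/c2.png",c2[:,:,::-1])
E
python3 m.py
```

```text
black 0.4327 0.0058 [ 9 15] 0.4535 0.0144 [17 28]
yellow 0.4141 0.2878 [24 17] 0.4145 0.2823 [21 33]
white 0.4145 -0.2808 [17 22] 0.4136 -0.2815 [25 14]
blue 0.435 0.1432 [16 15] 0.4346 0.1422 [17 23]
orange 0.355 0.1875 [0 0] 0.3694 0.1951 [23 18]
purple 0.3384 0.0875 [19 16] 0.3383 0.0838 [18 37]
pink 0.3574 -0.0304 [17 17] 0.3549 -0.0301 [17 36]
spool 0.4627 -0.1565 [24 25] 0.4636 -0.159 [22 23]
pad_a 0.6248 0.0081 [20 19] 0.6269 0.0082 [21 23]
pad_b 0.6301 0.0769 [19 20] 0.6329 0.0772 [23 24]
pad_c 0.6137 -0.1317 [19 20] 0.6175 -0.1321 [19 22]
pad_d 0.6192 -0.0618 [20 19] 0.6231 -0.0616 [19 22]
dish 0.6393 0.1851 [28 27] 0.6372 0.1868 [39 41]
```

View pics/c1.png

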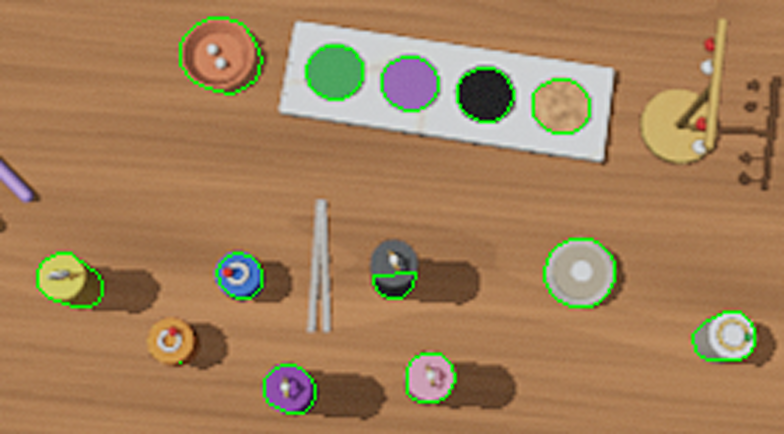

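View pics/c2.png

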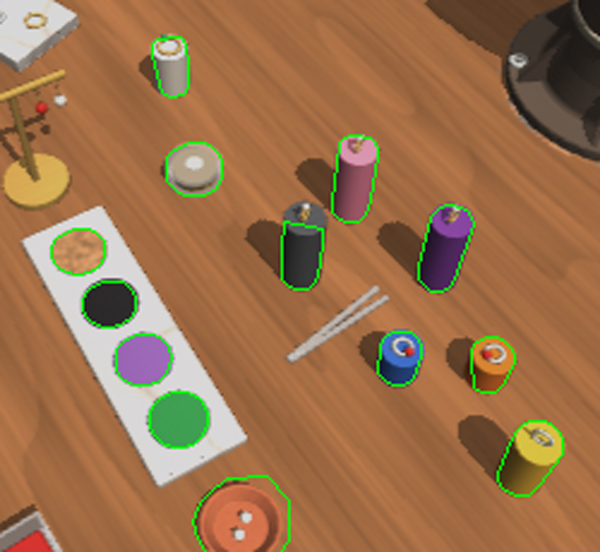

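The crops confirm it: charcoal is the only dark grey one, and blue and orange are clearly distinct. The black mask missed its top disc, so I'll take that disc's centre at pixels (260.7,203.6) in the top view and (286.7,170) in the scene view. Next I'll work out the first move.

```bash
cat > go.py <<'E'
# usage: go.py x y z [closing-axis angle deg] -> turn first (tool frame), then shift in tool axes of the turned tool, in row units
import sys,numpy as np
from cell import arm
from scipy.spatial.transform import Rotation as Ro
s=arm.observe();R=Ro.from_rotvec(s["ee_rot"]);p=s["position"]
y=R.as_matrix()[:,1];a=np.degrees(np.arctan2(y[1],y[0]))
print("t %.2f pos"%s["clock"],p.round(4),"axis %.1f"%a,"tilt %.2f"%np.degrees(np.arccos(-R.as_matrix()[2,2])),"w %.3f gf %.1f"%(s["width"],s["gripper_force"]),"F",s["force"].round(1),"j",s["joints"].round(2))
if len(sys.argv)>3:
    g=np.array(sys.argv[1:4],float);b=np.radians(float(sys.argv[4]) if len(sys.argv)>4 else a)
    yt=np.array([np.cos(b),np.sin(b),0]);z=np.array([0,0,-1.]);T=np.c_[np.cross(yt,z),yt,z]
    print("turn",(np.degrees((R.inv()*Ro.from_matrix(T)).as_rotvec())/120).round(3),"shift",(T.T@(g-p)/.4).round(3))
E
python3 - <<'E'
from h import *
T=load("top");S=load("scene")
print(ray(T,(260.7,203.6),.094),ray(S,(286.7,170),.094))
P=np.array([[.6315,.077],[.6258,.008],[.6211,-.0617],[.6156,-.1319]])
c=P.mean(0);d=np.linalg.svd(P-c)[2][0];d*=np.sign(d[1])
print(np.degrees(np.arctan2(d[1],d[0])),[(c+d*k*.07).round(4) for k in(1.5,.5,-.5,-1.5)])
E
python3 go.py .444 .01 .226 -4
```

```text
[0.44539053 0.0069964 ] [0.4458827  0.00614395]
85.69715313901864 [array([0.6314, 0.0776]), array([0.6261, 0.0078]), array([ 0.6209, -0.0621]), array([ 0.6156, -0.1319])]
t 0.10 pos [ 0.2146 -0.5865  0.226 ] axis -69.9 tilt 0.08 w 0.997 gf 0.0 F [-0.2 -0.5 -0.7] j [ 1.12  0.44  0.02  1.57 -0.01  1.13 -0.08]
turn [-0.001 -0.    -0.549] shift [1.528 0.468 0.   ]
```

```bash
python3 -m creep '[[0,0,0,0,0,-0.055],[0,0,0,0,0,-0.055],[0,0,0,0,0,-0.055],[0,0,0,0,0,-0.055],[0,0,0,0,0,-0.055],[0,0,0,0,0,-0.055],[0,0,0,0,0,-0.055],[0,0,0,0,0,-0.055],[0,0,0,0,0,-0.055],[0,0,0,0,0,-0.055],[0,0,0,0,0,0]]' -1 20; python3 -m creep '[[0.095,0.029,0,0,0,0],[0.095,0.029,0,0,0,0],[0.095,0.029,0,0,0,0],[0.095,0.029,0,0,0,0],[0.095,0.029,0,0,0,0],[0.095,0.029,0,0,0,0],[0.095,0.029,0,0,0,0],[0.095,0.029,0,0,0,0],[0.095,0.029,0,0,0,0],[0.095,0.029,0,0,0,0],[0.095,0.029,0,0,0,0],[0.095,0.029,0,0,0,0],[0.095,0.029,0,0,0,0],[0.095,0.029,0,0,0,0],[0.095,0.029,0,0,0,0],[0.095,0.029,0,0,0,0],[0,0,0,0,0,0],[0,0,0,0,0,0]]'; python3 go.py .4455 .0066 .226 -4
python3 - <<'E'
from cell import arm
import cv2,numpy as np
s=arm.observe();d=arm.get_image("wrist");cv2.imwrite("pics/w1.png",d["frame"][:,:,::-1])
print(d["intrinsics"],d["mount"])
np.savez("wrist1.npz",f=d["frame"],K=d["intrinsics"],M=d["mount"],p=s["position"],r=s["ee_rot"])
E
```

```text
clock: 1.02
position: [0.2144, -0.5868, 0.2263]
ee_rot: [-2.29, -2.15, -0.001]
force: [-0.9, 0.9, 0.1]
width: 0.996
gripper_force: 0.0
clock: 2.52
position: [0.4416, 0.0095, 0.2267]
ee_rot: [-2.294, -2.146, -0.001]
force: [-0.4, -0.5, -0.7]
width: 1.0
gripper_force: 0.0
t 2.52 pos [0.4416 0.0095 0.2267] axis -3.8 tilt 0.06 w 1.000 gf 0.0 F [-0.4 -0.5 -0.7] j [ 0.44  0.2  -0.66  1.95  0.14  1.03 -0.36]
turn [-0.    -0.001  0.002] shift [-0.006  0.01   0.002]
[[297.31863964   0.         252.36409682]
 [  0.         297.31863964 194.82336942]
 [  0.           0.           1.        ]] [[ 3.58955921e-04 -9.53654699e-01 -3.00902951e-01  8.21886027e-02]
 [ 9.99999428e-01  3.91576373e-05  1.06882584e-03  4.56232712e-05]
 [-1.00750814e-03 -3.00903162e-01  9.53654168e-01 -1.57262383e-01]
 [ 0.00000000e+00  0.00000000e+00  0.00000000e+00  1.00000000e+00]]
```

View pics/w1.png

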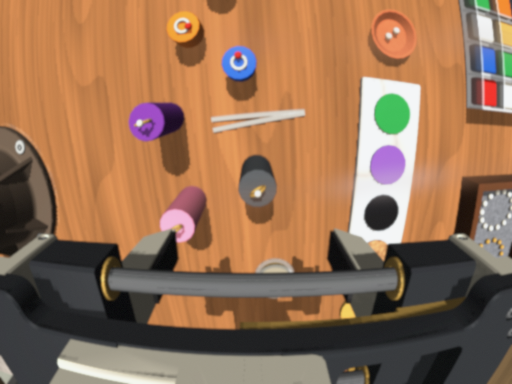

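The wrist view shows the charcoal plinth centred ahead of the gripper, its top disc at about (258,186). The green, purple and black pads are at (392,114), (388,165) and (381,212), and the blue top is at (239,63). I'll use these as a third measurement.

```bash
cat >> h.py <<'E'
def wray(n,u,z):
    d=np.load(n+".npz");K=d["K"];a=np.array([(u[0]-K[0,2])/K[0,0],(u[1]-K[1,2])/K[1,1]]);th=np.hypot(*a)
    v=np.r_[a/th*np.sin(th),np.cos(th)] if th>1e-9 else np.array([0,0,1.])
    R=cv2.Rodrigues(d["r"])[0];c=R@d["M"][:3,3]+d["p"];v=R@d["M"][:3,:3]@v
    return (c+v*(z-c[2])/v[2])[:2]
E
python3 - <<'E'
from h import *
f=np.load("wrist1.npz")["f"]
for n,s,r,lo,hi,z in(("pad_a",(388,165),28,(126,60,50),(155,255,255),.016),("pad_b",(392,114),28,(45,80,30),(85,255,255),.016),("pad_d",(381,212),25,(0,0,0),(179,120,60),.016),("blue",(239,63),30,(100,140,60),(125,255,255),.02)):
    c=blob(f,s,r,lo,hi);e=cv2.minAreaRect(c);print(n,e,wray("wrist1",e[0],z))
print("black",wray("wrist1",(257.5,187),.094))
E
```

```text
pad_a ((387.25006103515625, 164.25001525878906), (34.64822769165039, 36.769554138183594), 45.0) [0.62480335 0.0069843 ]
pad_b ((392.0, 113.5), (39.0, 34.0), 90.0) [0.6307291  0.07564741]
pad_d ((380.5, 214.0), (28.0, 31.0), 90.0) [ 0.61915526 -0.06466728]
blue ((238.5, 63.5), (31.0, 31.0), 90.0) [0.43422011 0.14259743]
black [0.44709948 0.00826123]
```

```bash
python3 -m creep '[[-0.006,0.011,0.05,0,0,0],[0,0,0.09,0,0,0],[0,0,0.09,0,0,0],[0,0,0.09,0,0,0],[0,0,0.06,0,0,0],[0,0,0.045,0,0,0],[0,0,0.03,0,0,0],[0,0,0,0,0,0],[0,0,0,0,0,0]]'; python3 -m creep '[[0,0,0,0,0,0],[0,0,0,0,0,0],[0,0,0,0,0,0],[0,0,0,0,0,0],[0,0,0,0,0,0],[0,0,0,0,0,0],[0,0,0,0,0,0],[0,0,0,0,0,0],[0,0,0,0,0,0],[0,0,0,0,0,0],[0,0,0,0,0,0],[0,0,0,0,0,0]]' 1 20
```

```text
clock: 3.32
position: [0.4449, 0.0029, 0.0445]
ee_rot: [-2.299, -2.14, 0.003]
force: [-0.1, 0.1, 0.4]
width: 1.002
gripper_force: 0.0
clock: 4.32
position: [0.4456, 0.0043, 0.0447]
ee_rot: [2.296, 2.144, 0.0]
force: [0.5, -0.6, 0.6]
width: 0.431
gripper_force: 20.0
```

```bash
python3 -m creep '[[0,0,-0.01,0,0,0],[0,0,-0.03,0,0,0],[0,0,-0.06,0,0,0],[0,0,-0.08,0,0,0],[0,0,-0.08,0,0,0],[0,0,-0.05,0,0,0],[0,0,-0.02,0,0,0],[0,0,0,0,0,0],[0,0,0,0,0,0],[0,0,0,0,0,0]]'; python3 go.py .615 -.1345 .177 -4.3
```

```text
clock: 5.15
position: [0.4445, 0.004, 0.1752]
ee_rot: [-2.295, -2.143, 0.003]
force: [0.1, -0.4, -1.3]
width: 0.43
gripper_force: 20.0
t 5.15 pos [0.4445 0.004  0.1752] axis -3.9 tilt 0.14 w 0.430 gf 20.0 F [ 0.1 -0.4 -1.3] j [ 0.42  0.27 -0.66  2.02  0.21  0.92 -0.41]
turn [-0.001  0.     0.003] shift [-0.313  0.451 -0.004]
```

```bash
python3 -m creep '[[-0.010,0.015,0,0,0,0.003],[-0.021,0.030,0,0,0,0],[-0.031,0.045,0,0,0,0],[-0.031,0.045,0,0,0,0],[-0.031,0.045,0,0,0,0],[-0.031,0.045,0,0,0,0],[-0.031,0.045,0,0,0,0],[-0.031,0.045,0,0,0,0],[-0.031,0.045,0,0,0,0],[-0.031,0.045,0,0,0,0],[-0.021,0.030,0,0,0,0],[-0.010,0.015,0,0,0,0],[0,0,0,0,0,0],[0,0,0,0,0,0],[0,0,0,0,0,0]]'
cat > shot.py <<'E'
# shot.py tag : save all views as npz, and pngs
import sys,cv2,numpy as np
from cell import arm
t=sys.argv[1]
s=arm.observe();d=arm.get_image("wrist");np.savez("wrist"+t+".npz",f=d["frame"],K=d["intrinsics"],M=d["mount"],p=s["position"],r=s["ee_rot"]);cv2.imwrite(f"pics/w{t}.png",d["frame"][:,:,::-1])
for n in("top","scene"):
    d=arm.get_image(n);np.savez(n+t+".npz",f=d["frame"],K=d["intrinsics"],r=d["rvec"],t=d["tvec"]);cv2.imwrite(f"pics/{n}{t}.png",d["frame"][:,:,::-1])
E
python3 shot.py 2;python3 go.py .615 -.1345 .06 -4.3
```

```text
clock: 6.4
position: [0.6152, -0.1319, 0.1763]
ee_rot: [-2.301, -2.138, 0.001]
force: [-0.8, -0.4, -0.9]
width: 0.43
gripper_force: 20.0
t 6.55 pos [ 0.6154 -0.1321  0.1769] axis -4.2 tilt 0.01 w 0.433 gf 20.0 F [ 0.3  0.5 -1.9] j [ 0.49  0.55 -0.55  1.59  0.31  1.09 -0.21]
turn [-0.     0.     0.001] shift [-0.006 -0.001  0.292]
```

View pics/w2.png

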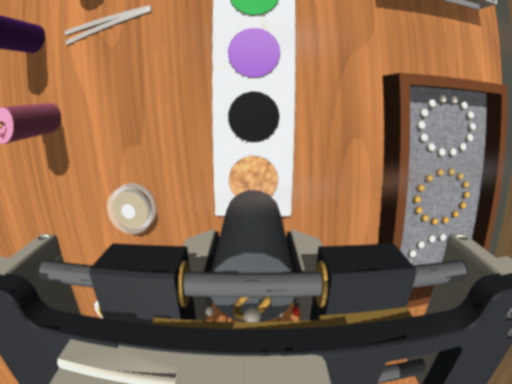

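The plinth is held upright over the cork pad. Its lower front edge is at (252,191), and the black and purple pads are at (254,116) and (254,52), so x is aligned. I'll check the offset along the row.

Run:
```python
from h import *
f=np.load("wrist2.npz")["f"]
for n,s,r,lo,hi,z in(("pad_a",(254,52),30,(126,60,50),(155,255,255),.016),("pad_d",(254,116),30,(0,0,0),(179,120,60),.016)):
    e=cv2.minAreaRect(blob(f,s,r,lo,hi));print(n,e,wray("wrist2",e[0],z))
for v in(189,191,193): print("front edge",wray("wrist2",(252,v),.132)-[0.0015,.02])
```

```text
pad_a ((253.5, 52.0), (48.0, 51.0), 90.0) [0.62676376 0.00591186]
pad_d ((253.5, 116.5), (47.0, 47.0), 90.0) [ 0.62169501 -0.06338617]
front edge [ 0.61538688 -0.12907726]
front edge [ 0.61527836 -0.13054928]
front edge [ 0.6151694  -0.13202728]
```

```bash
python3 -m creep '[[-0.005,0.001,0.04,0,0,0],[0,0,0.06,0,0,0],[0,0,0.06,0,0,0],[0,0,0.05,0,0,0],[0,0,0.04,0,0,0],[0,0,0.02,0,0,0],[0,0,0.010,0,0,0],[0,0,0.004,0,0,0],[0,0,0,0,0,0],[0,0,0,0,0,0],[0,0,0,0,0,0],[0,0,0,0,0,0]]'; python3 go.py
```

```text
clock: 7.55
position: [0.6166, -0.1348, 0.064]
ee_rot: [2.302, 2.136, 0.001]
force: [0.0, -0.1, -2.0]
width: 0.431
gripper_force: 20.0
t 7.55 pos [ 0.6166 -0.1348  0.064 ] axis -4.3 tilt 0.08 w 0.431 gf 20.0 F [ 0.  -0.1 -2. ] j [ 0.46  0.67 -0.5   1.69  0.39  0.88 -0.28]
```

```bash
python3 -m creep '[[0,0,0.003,0,0,0],[0,0,0.003,0,0,0],[0,0,0.002,0,0,0],[0,0,0,0,0,0],[0,0,0,0,0,0],[0,0,0,0,0,0]]'; python3 go.py
```

```text
clock: 8.05
position: [0.6164, -0.1348, 0.0607]
ee_rot: [2.302, 2.137, 0.0]
force: [-1.8, -1.0, 6.7]
width: 0.432
gripper_force: 20.0
t 8.05 pos [ 0.6164 -0.1348  0.0607] axis -4.3 tilt 0.05 w 0.432 gf 20.0 F [-1.8 -1.   6.7] j [ 0.46  0.67 -0.5   1.69  0.39  0.88 -0.28]
```

```bash
python3 -m creep '[[0,0,0,0,0,0],[0,0,0,0,0,0],[0,0,0,0,0,0],[0,0,0,0,0,0],[0,0,0,0,0,0],[0,0,0,0,0,0],[0,0,-0.02,0,0,0],[0,0,-0.05,0,0,0],[0,0,-0.09,0,0,0],[0,0,-0.09,0,0,0],[0,0,-0.09,0,0,0],[0,0,-0.05,0,0,0],[0,0,-0.01,0,0,0],[0,0,0,0,0,0],[0,0,0,0,0,0]]' -1; python3 go.py .4143 .2845 .21 0
```

```text
clock: 9.3
position: [0.6157, -0.1348, 0.2195]
ee_rot: [-2.302, -2.137, 0.001]
force: [-0.5, 0.3, -1.3]
width: 0.999
gripper_force: 0.0
t 9.30 pos [ 0.6157 -0.1348  0.2195] axis -4.3 tilt 0.04 w 0.999 gf 0.0 F [-0.5  0.3 -1.3] j [ 0.5   0.51 -0.56  1.53  0.28  1.18 -0.19]
turn [-0.     0.    -0.036] shift [ 1.048 -0.503  0.024]
```

```bash
python3 -m creep '[[0,0,0,0,0,-0.036],[0.08,-0.0387,0,0,0,0],[0.08,-0.0387,0,0,0,0],[0.08,-0.0387,0,0,0,0],[0.08,-0.0387,0,0,0,0],[0.08,-0.0387,0,0,0,0],[0.08,-0.0387,0,0,0,0],[0.08,-0.0387,0,0,0,0],[0.08,-0.0387,0,0,0,0],[0.08,-0.0387,0,0,0,0],[0.08,-0.0387,0,0,0,0],[0.08,-0.0387,0,0,0,0],[0.08,-0.0387,0,0,0,0],[0.08,-0.0387,0,0,0,0],[0,0,0,0,0,0],[0,0,0,0,0,0],[0,0,0,0,0,0]]'; python3 shot.py 3;python3 go.py .4143 .2845 .21 0
```

```text
clock: 10.72
position: [0.4141, 0.2802, 0.2187]
ee_rot: [-2.22, -2.223, 0.004]
force: [0.8, -0.1, -0.1]
width: 1.001
gripper_force: 0.0
t 10.87 pos [0.4151 0.2795 0.2192] axis -0.1 tilt 0.08 w 1.000 gf 0.0 F [-0.7  0.2  0. ] j [-0.11  0.34 -0.74  1.83  0.26  1.07 -0.96]
turn [-0.     0.001 -0.001] shift [ 0.012 -0.002  0.023]
```

View pics/w3.png

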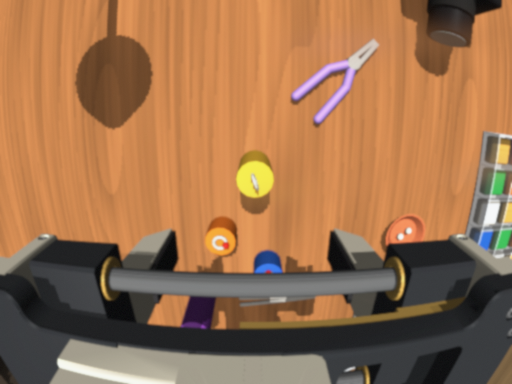

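View pics/top3.png

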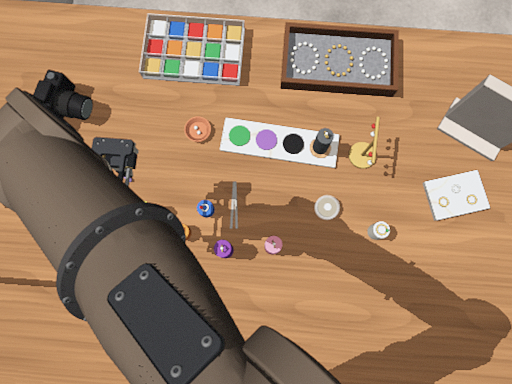

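Wrist view: the yellow top disc is centred near (255,180). Top view: the black plinth stands on the cork pad, with its top at (324,139).

```bash
python3 - <<'E'
from h import *
f=np.load("wrist3.npz")["f"]
c=blob(f,(255,180),24,(22,150,140),(35,255,255));e=cv2.minAreaRect(c);print(e,wray("wrist3",e[0],.076))
print(wray("wrist3",(255,180),.076))
T=load("top","3");print("black top", ray(T,(324,138),.11),"in px",proj(T,[.6155,-.132,.11]),proj(T,[.6155,-.132,.016]))
E
python3 go.py .4143 .2845 .037 0
```

```text
((254.5, 178.5), (37.0, 37.0), 90.0) [0.416456   0.28528004]
[0.41698318 0.28366597]
black top [ 0.60906686 -0.12849195] in px [325.63369079 135.48498122] [320.14324199 146.84624663]
t 10.87 pos [0.4151 0.2795 0.2192] axis -0.1 tilt 0.08 w 1.000 gf 0.0 F [-0.7  0.2  0. ] j [-0.11  0.34 -0.74  1.83  0.26  1.07 -0.96]
turn [-0.     0.001 -0.001] shift [ 0.012 -0.002  0.456]
```

```bash
python3 -m creep '[[0.013,0.001,0.05,0,0,0],[0,0,0.09,0,0,0],[0,0,0.09,0,0,0],[0,0,0.09,0,0,0],[0,0,0.06,0,0,0],[0,0,0.045,0,0,0],[0,0,0.03,0,0,0],[0,0,0,0,0,0],[0,0,0,0,0,0],[0,0,0,0,0,0]]'; python3 go.py; python3 -m creep '[[0,0,0,0,0,0],[0,0,0,0,0,0],[0,0,0,0,0,0],[0,0,0,0,0,0],[0,0,0,0,0,0],[0,0,0,0,0,0],[0,0,0,0,0,0],[0,0,0,0,0,0],[0,0,0,0,0,0],[0,0,0,0,0,0]]' 1 20;python3 -m creep '[[0,0,-0.01,0,0,0],[0,0,-0.03,0,0,0],[0,0,-0.08,0,0,0],[0,0,-0.09,0,0,0],[0,0,-0.09,0,0,0],[0,0,-0.07,0,0,0],[0,0,-0.04,0,0,0],[0,0,0,0,0,0],[0,0,0,0,0,0]]'; python3 go.py .6203 -.0625 .2 -4.3
```

```text
clock: 11.7
position: [0.4157, 0.2866, 0.039]
ee_rot: [2.221, 2.222, 0.002]
force: [0.4, 0.3, 0.4]
width: 1.002
gripper_force: 0.0
t 11.70 pos [0.4157 0.2866 0.039 ] axis 0.0 tilt 0.09 w 1.002 gf 0.0 F [0.4 0.3 0.4] j [-0.26  0.57 -0.61  2.02  0.5   0.7  -1.18]
clock: 12.53
position: [0.415, 0.2863, 0.0379]
ee_rot: [2.22, 2.222, 0.0]
force: [0.2, -0.5, 0.1]
width: 0.427
gripper_force: 20.0
clock: 13.28
position: [0.415, 0.2864, 0.2031]
ee_rot: [2.22, 2.222, 0.003]
force: [0.1, -0.7, -2.3]
width: 0.429
gripper_force: 20.0
t 13.28 pos [0.415  0.2864 0.2031] axis 0.1 tilt 0.11 w 0.429 gf 20.0 F [ 0.1 -0.7 -2.3] j [-0.13  0.36 -0.75  1.85  0.28  1.04 -0.99]
turn [ 0.001 -0.     0.036] shift [-0.831  0.577  0.008]
```

```bash
python3 -m creep '[[0,0,0,0,0,0.036],[-0.02,0.014,0,0,0,0],[-0.04,0.028,0,0,0,0],[-0.066,0.046,0,0,0,0],[-0.066,0.046,0,0,0,0],[-0.066,0.046,0,0,0,0],[-0.066,0.046,0,0,0,0],[-0.066,0.046,0,0,0,0],[-0.066,0.046,0,0,0,0],[-0.066,0.046,0,0,0,0],[-0.066,0.046,0,0,0,0],[-0.066,0.046,0,0,0,0],[-0.066,0.046,0,0,0,0],[-0.066,0.046,0,0,0,0],[-0.035,0.024,0,0,0,0],[-0.01,0.007,0,0,0,0],[0,0,0,0,0,0],[0,0,0,0,0,0],[0,0,0,0,0,0]]'; python3 shot.py 4;python3 go.py .6208 -.0625 .058 -4.3
```

```text
clock: 14.87
position: [0.6203, -0.0605, 0.2017]
ee_rot: [-2.298, -2.14, 0.0]
force: [-0.6, 0.4, -2.6]
width: 0.433
gripper_force: 20.0
t 15.02 pos [ 0.6207 -0.061   0.2022] axis -4.1 tilt 0.01 w 0.432 gf 20.0 F [-0.1  0.5 -2.4] j [ 0.4   0.52 -0.59  1.57  0.31  1.14 -0.33]
turn [ 0.    -0.     0.001] shift [-0.004  0.     0.36 ]
```

View pics/w4.png

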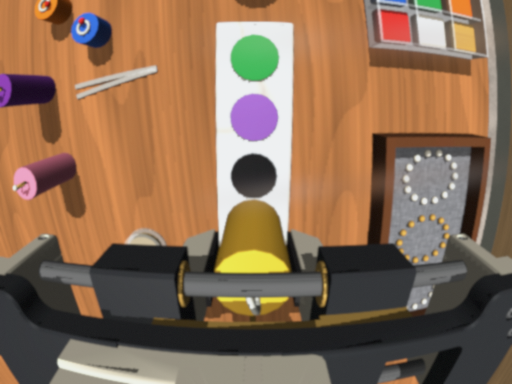

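Yellow is held upright with its lower front edge at (253,201). The black pad is half visible at (254,175), and the purple and green pads are at (254,117) and (254,58).

Run:
```python
from h import *
f=np.load("wrist4.npz")["f"]
for n,s,r,lo,hi,z in(("pad_a",(254,117),30,(126,60,50),(155,255,255),.016),("pad_b",(254,58),30,(45,80,30),(85,255,255),.016)):
    e=cv2.minAreaRect(blob(f,s,r,lo,hi));print(n,e[0],wray("wrist4",e[0],.016))
for v in(200,202): print("plinth",wray("wrist4",(252.5,v),.164)-[0.0015,.02])
```

```text
pad_a (253.50003051757812, 117.00000762939453) [0.62662135 0.00651352]
pad_b (254.0, 57.5) [0.63208021 0.07540699]
plinth [ 0.62033811 -0.0636111 ]
plinth [ 0.62023441 -0.0650689 ]
```

```bash
python3 -m creep '[[-0.001,0.001,0.04,0,0,0],[0,0,0.07,0,0,0],[0,0,0.08,0,0,0],[0,0,0.07,0,0,0],[0,0,0.05,0,0,0],[0,0,0.03,0,0,0],[0,0,0.015,0,0,0],[0,0,0.005,0,0,0],[0,0,0,0,0,0],[0,0,0.003,0,0,0],[0,0,0.003,0,0,0],[0,0,0.003,0,0,0],[0,0,0,0,0,0],[0,0,0,0,0,0],[0,0,0,0,0,0]]'; python3 go.py
```

```text
clock: 16.27
position: [0.6216, -0.0629, 0.0545]
ee_rot: [2.302, 2.137, 0.0]
force: [-0.2, -0.2, -2.4]
width: 0.428
gripper_force: 20.0
t 16.27 pos [ 0.6216 -0.0629  0.0545] axis -4.3 tilt 0.02 w 0.428 gf 20.0 F [-0.2 -0.2 -2.4] j [ 0.36  0.68 -0.52  1.71  0.42  0.87 -0.42]
```

```bash
python3 -m creep '[[0,0,0.003,0,0,0],[0,0,0.001,0,0,0],[0,0,0,0,0,0],[0,0,0,0,0,0],[0,0,0,0,0,0],[0,0,0,0,0,0]]'; python3 go.py
```

```text
clock: 16.77
position: [0.622, -0.0629, 0.0538]
ee_rot: [2.302, 2.136, 0.001]
force: [-2.4, -1.1, 7.9]
width: 0.43
gripper_force: 20.0
t 16.77 pos [ 0.622  -0.0629  0.0538] axis -4.3 tilt 0.07 w 0.430 gf 20.0 F [-2.4 -1.1  7.9] j [ 0.36  0.68 -0.52  1.71  0.42  0.86 -0.42]
```

Contact. Now I'll release, rise, and work out the way to white.

```bash
python3 -m creep '[[0,0,0,0,0,0],[0,0,0,0,0,0],[0,0,0,0,0,0],[0,0,0,0,0,0],[0,0,0,0,0,0],[0,0,0,0,0,0],[0,0,-0.02,0,0,0],[0,0,-0.05,0,0,0],[0,0,-0.09,0,0,0],[0,0,-0.09,0,0,0],[0,0,-0.09,0,0,0],[0,0,-0.06,0,0,0],[0,0,-0.02,0,0,0],[0,0,0,0,0,0],[0,0,0,0,0,0]]' -1; python3 go.py .414 -.2812 .21 -4.3
```

```text
clock: 18.02
position: [0.6212, -0.063, 0.2204]
ee_rot: [2.303, 2.137, -0.001]
force: [0.0, -0.5, -1.3]
width: 1.0
gripper_force: 0.0
t 18.02 pos [ 0.6212 -0.063   0.2204] axis -4.3 tilt 0.02 w 1.000 gf 0.0 F [ 0.  -0.5 -1.3] j [ 0.41  0.51 -0.59  1.54  0.3   1.18 -0.32]
turn [-0.  0.  0.] shift [-0.583 -0.476  0.026]
```

```bash
python3 -m creep '[[-0.0583,-0.0476,0,0,0,0],[-0.0583,-0.0476,0,0,0,0],[-0.0583,-0.0476,0,0,0,0],[-0.0583,-0.0476,0,0,0,0],[-0.0583,-0.0476,0,0,0,0],[-0.0583,-0.0476,0,0,0,0],[-0.0583,-0.0476,0,0,0,0],[-0.0583,-0.0476,0,0,0,0],[-0.0583,-0.0476,0,0,0,0],[-0.0583,-0.0476,0,0,0,0],[0,0,0,0,0,0],[0,0,0,0,0,0],[0,0,0,0,0,0]]'; python3 shot.py 5;python3 go.py .414 -.2812 .03 -4.3
```

```text
clock: 19.1
position: [0.4138, -0.2806, 0.2196]
ee_rot: [-2.301, -2.136, -0.0]
force: [0.4, 1.4, 0.2]
width: 1.0
gripper_force: 0.0
t 19.25 pos [ 0.4149 -0.28    0.2202] axis -4.1 tilt 0.06 w 1.002 gf 0.0 F [0.9 0.4 0.2] j [ 0.95  0.3  -0.58  1.84  0.19  1.05  0.23]
turn [-0.    -0.     0.001] shift [-0.003 -0.002  0.476]
```

View pics/w5.png

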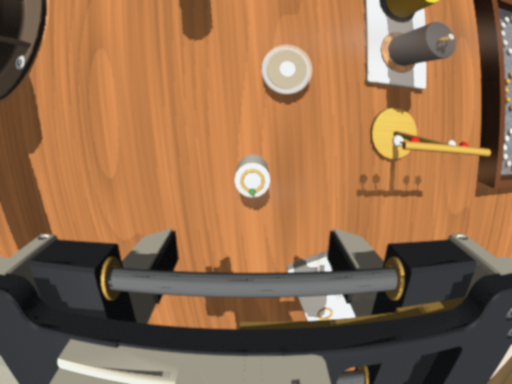

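White's top disc is at (252,180), with nothing near it.

```bash
python3 -c "
from h import *
print(wray('wrist5',(252.5,179.5),.058))"; python3 -m creep '[[-0.003,0,0.05,0,0,0],[0,0,0.09,0,0,0],[0,0,0.09,0,0,0],[0,0,0.07,0,0,0],[0,0,0.05,0,0,0],[0,0,0.02,0,0,0],[0,0,0,0,0,0],[0,0,0,0,0,0]]';python3 go.py .414 -.2812 .025 -4.3
```

```text
[ 0.4141023 -0.2810213]
clock: 19.92
position: [0.4149, -0.282, 0.0732]
ee_rot: [-2.301, -2.139, -0.001]
force: [-0.1, -0.1, 0.1]
width: 0.999
gripper_force: 0.0
t 19.92 pos [ 0.4149 -0.282   0.0732] axis -4.2 tilt 0.02 w 0.999 gf 0.0 F [-0.1 -0.1  0.1] j [ 0.87  0.48 -0.51  2.01  0.34  0.73  0.08]
turn [ 0.    -0.     0.001] shift [ 0.002 -0.002  0.12 ]
```

```bash
python3 -m creep '[[0.002,-0.002,0.05,0,0,0],[0,0,0.04,0,0,0],[0,0,0.02,0,0,0],[0,0,0.01,0,0,0],[0,0,0,0,0,0],[0,0,0,0,0,0]]';python3 -m creep '[[0,0,0,0,0,0],[0,0,0,0,0,0],[0,0,0,0,0,0],[0,0,0,0,0,0],[0,0,0,0,0,0],[0,0,0,0,0,0],[0,0,0,0,0,0],[0,0,0,0,0,0],[0,0,0,0,0,0],[0,0,0,0,0,0]]' 1 20;python3 go.py;python3 -m creep '[[0,0,-0.01,0,0,0],[0,0,-0.03,0,0,0],[0,0,-0.08,0,0,0],[0,0,-0.09,0,0,0],[0,0,-0.09,0,0,0],[0,0,-0.07,0,0,0],[0,0,-0.06,0,0,0],[0,0,-0.02,0,0,0],[0,0,0,0,0,0],[0,0,0,0,0,0]]'; python3 go.py .6258 .007 .2 -4.3
```

```text
clock: 20.42
position: [0.4141, -0.2819, 0.0256]
ee_rot: [2.302, 2.136, 0.0]
force: [0.0, 0.1, -0.1]
width: 1.0
gripper_force: 0.0
clock: 21.25
position: [0.4134, -0.2816, 0.0247]
ee_rot: [-2.303, -2.137, 0.0]
force: [0.2, 0.1, -0.3]
width: 0.434
gripper_force: 20.0
t 21.25 pos [ 0.4134 -0.2816  0.0247] axis -4.3 tilt 0.01 w 0.434 gf 20.0 F [ 0.2  0.1 -0.3] j [ 0.83  0.56 -0.46  2.05  0.41  0.63  0.02]
clock: 22.08
position: [0.413, -0.2816, 0.2041]
ee_rot: [-2.303, -2.137, 0.001]
force: [-0.1, -0.4, -1.7]
width: 0.428
gripper_force: 20.0
t 22.08 pos [ 0.413  -0.2816  0.2041] axis -4.3 tilt 0.03 w 0.428 gf 20.0 F [-0.1 -0.4 -1.7] j [ 0.96  0.32 -0.58  1.87  0.2   1.02  0.21]
turn [-0.  0.  0.] shift [0.759 0.476 0.01 ]
```

```bash
python3 -m creep '[[0.02,0.0125,0,0,0,0],[0.04,0.025,0,0,0,0],[0.065,0.0408,0,0,0,0],[0.065,0.0408,0,0,0,0],[0.065,0.0408,0,0,0,0],[0.065,0.0408,0,0,0,0],[0.065,0.0408,0,0,0,0],[0.065,0.0408,0,0,0,0],[0.065,0.0408,0,0,0,0],[0.065,0.0408,0,0,0,0],[0.065,0.0408,0,0,0,0],[0.065,0.0408,0,0,0,0],[0.035,0.022,0,0,0,0],[0.014,0.0085,0,0,0,0],[0,0,0,0,0,0],[0,0,0,0,0,0],[0,0,0,0,0,0],[0,0,0,0,0,0]]'; python3 go.py .6263 .0075 .0425 -4.3
```

```text
clock: 23.58
position: [0.6253, 0.0053, 0.2044]
ee_rot: [2.304, 2.135, -0.002]
force: [0.9, -0.0, -1.4]
width: 0.428
gripper_force: 20.0
t 23.58 pos [0.6253 0.0053 0.2044] axis -4.4 tilt 0.07 w 0.428 gf 20.0 F [ 0.9 -0.  -1.4] j [ 0.31  0.53 -0.61  1.56  0.32  1.15 -0.45]
turn [-0.     0.001 -0.001] shift [0.006 0.002 0.405]
```

```bash
python3 -m creep '[[0.004,0.001,0.04,0,0,0],[0,0,0.08,0,0,0],[0,0,0.09,0,0,0],[0,0,0.08,0,0,0],[0,0,0.06,0,0,0],[0,0,0.03,0,0,0],[0,0,0.015,0,0,0],[0,0,0.005,0,0,0],[0,0,0,0,0,0],[0,0,0.003,0,0,0],[0,0,0.003,0,0,0],[0,0,0,0,0,0],[0,0,0,0,0,0],[0,0,0,0,0,0]]'; python3 go.py
```

```text
clock: 24.75
position: [0.6266, 0.0086, 0.0427]
ee_rot: [2.302, 2.137, 0.001]
force: [-0.5, 0.4, -2.1]
width: 0.429
gripper_force: 20.0
t 24.75 pos [0.6266 0.0086 0.0427] axis -4.3 tilt 0.04 w 0.429 gf 20.0 F [-0.5  0.4 -2.1] j [ 0.25  0.7  -0.54  1.72  0.45  0.85 -0.56]
```

```bash
python3 -m creep '[[-0.003,0,0.003,0,0,0],[0,0,0.003,0,0,0],[0,0,0,0,0,0],[0,0,0,0,0,0],[0,0,0,0,0,0]]'; python3 go.py
```

```text
clock: 25.17
position: [0.6265, 0.0072, 0.0408]
ee_rot: [2.302, 2.136, 0.0]
force: [-3.2, -0.7, 7.1]
width: 0.432
gripper_force: 20.0
t 25.17 pos [0.6265 0.0072 0.0408] axis -4.3 tilt 0.05 w 0.432 gf 20.0 F [-3.2 -0.7  7.1] j [ 0.25  0.7  -0.53  1.72  0.45  0.85 -0.56]
```

```bash
python3 -m creep '[[0,0,0,0,0,0],[0,0,0,0,0,0],[0,0,0,0,0,0],[0,0,0,0,0,0],[0,0,0,0,0,0],[0,0,0,0,0,0],[0,0,-0.02,0,0,0],[0,0,-0.05,0,0,0],[0,0,-0.09,0,0,0],[0,0,-0.09,0,0,0],[0,0,-0.09,0,0,0],[0,0,-0.06,0,0,0],[0,0,-0.02,0,0,0],[0,0,0,0,0,0],[0,0,0,0,0,0]]' -1; python3 go.py .4345 .1427 .21 -12
```

```text
clock: 26.42
position: [0.626, 0.0072, 0.2076]
ee_rot: [2.303, 2.137, -0.001]
force: [-1.0, -0.3, -0.5]
width: 0.998
gripper_force: 0.0
t 26.42 pos [0.626  0.0072 0.2076] axis -4.3 tilt 0.02 w 0.998 gf 0.0 F [-1.  -0.3 -0.5] j [ 0.31  0.53 -0.61  1.56  0.32  1.16 -0.45]
turn [-0.     0.     0.064] shift [ 0.232 -0.539 -0.006]
```

```bash
python3 -m creep '[[0,0,0,0,0,0.032],[0,0,0,0,0,0.032],[0.029,-0.0674,0,0,0,0],[0.029,-0.0674,0,0,0,0],[0.029,-0.0674,0,0,0,0],[0.029,-0.0674,0,0,0,0],[0.029,-0.0674,0,0,0,0],[0.029,-0.0674,0,0,0,0],[0.029,-0.0674,0,0,0,0],[0.029,-0.0674,0,0,0,0],[0,0,0,0,0,0],[0,0,0,0,0,0],[0,0,0,0,0,0]]' -0.5; python3 shot.py 6;python3 go.py .4345 .1427 .012 -12
```

```text
clock: 27.5
position: [0.4343, 0.142, 0.2069]
ee_rot: [-2.44, -1.978, 0.003]
force: [0.5, -0.5, -0.9]
width: 0.75
gripper_force: 0.0
t 27.65 pos [0.435  0.142  0.2073] axis -12.0 tilt 0.06 w 0.746 gf 0.0 F [-0.5  0.3 -0.4] j [ 0.16  0.26 -0.7   1.95  0.2   1.   -0.85]
turn [-0.  0. -0.] shift [ 0.001 -0.002  0.488]
```

View pics/w6.png

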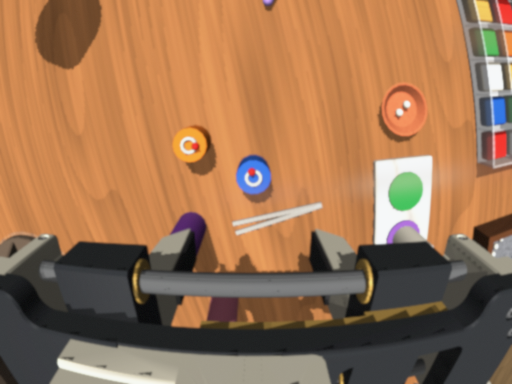

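Blue's top is at (254,176), with orange at (191,145) and purple at (190,240). The planned turn clears all of them.

```bash
python3 -c "
from h import *
print(wray('wrist6',(254,175),.03),wray('wrist6',(254,175),.04))"; python3 -m creep '[[0.001,-0.001,0.05,0,0,0],[0,0,0.09,0,0,0],[0,0,0.09,0,0,0],[0,0,0.09,0,0,0],[0,0,0.06,0,0,0],[0,0,0.02,0,0,0],[0,0,0,0,0,0],[0,0,0,0,0,0]]';python3 go.py .4345 .1427 .012 -12
```

```text
[0.43638122 0.14223185] [0.43683537 0.1446367 ]
clock: 28.32
position: [0.4347, 0.1434, 0.0484]
ee_rot: [-2.441, -1.978, -0.0]
force: [0.1, 0.1, 0.8]
width: 0.751
gripper_force: 0.0
t 28.32 pos [0.4347 0.1434 0.0484] axis -12.0 tilt 0.01 w 0.751 gf 0.0 F [0.1 0.1 0.8] j [ 0.01  0.49 -0.58  2.13  0.44  0.65 -1.08]
turn [-0. -0.  0.] shift [-0.002 -0.     0.091]
```

```bash
python3 -m creep '[[0,0,0.04,0,0,0],[0,0,0.03,0,0,0],[0,0,0.015,0,0,0],[0,0,0.005,0,0,0],[0,0,0,0,0,0],[0,0,0,0,0,0]]';python3 -m creep '[[0,0,0,0,0,0],[0,0,0,0,0,0],[0,0,0,0,0,0],[0,0,0,0,0,0],[0,0,0,0,0,0],[0,0,0,0,0,0],[0,0,0,0,0,0],[0,0,0,0,0,0],[0,0,0,0,0,0],[0,0,0,0,0,0]]' 1 20;python3 go.py;python3 -m creep '[[0,0,-0.01,0,0,0],[0,0,-0.03,0,0,0],[0,0,-0.08,0,0,0],[0,0,-0.09,0,0,0],[0,0,-0.09,0,0,0],[0,0,-0.07,0,0,0],[0,0,-0.06,0,0,0],[0,0,-0.02,0,0,0],[0,0,0,0,0,0],[0,0,0,0,0.0,0.0]]'; python3 go.py .6313 .077 .19 -4.3
```

```text
clock: 28.82
position: [0.4349, 0.1435, 0.0129]
ee_rot: [2.44, 1.978, 0.002]
force: [1.2, 0.1, 0.4]
width: 0.748
gripper_force: 0.0
clock: 29.65
position: [0.4343, 0.1433, 0.012]
ee_rot: [2.44, 1.978, 0.0]
force: [0.5, 0.1, 4.6]
width: 0.432
gripper_force: 20.0
t 29.65 pos [0.4343 0.1433 0.012 ] axis -11.9 tilt 0.01 w 0.432 gf 20.0 F [0.5 0.1 4.6] j [-0.04  0.55 -0.52  2.15  0.51  0.56 -1.14]
clock: 30.48
position: [0.4339, 0.1429, 0.1913]
ee_rot: [2.441, 1.978, -0.001]
force: [-0.9, -0.2, -1.3]
width: 0.43
gripper_force: 20.0
t 30.48 pos [0.4339 0.1429 0.1913] axis -12.0 tilt 0.03 w 0.430 gf 20.0 F [-0.9 -0.2 -1.3] j [ 0.15  0.28 -0.71  1.97  0.22  0.97 -0.87]
turn [-0.     0.    -0.064] shift [-0.127  0.504  0.003]
```

```bash
python3 -m creep '[[0,0,0,0,0,-0.032],[0,0,0,0,0,-0.032],[-0.006,0.024,0,0,0,0],[-0.016,0.06,0,0,0,0],[-0.016,0.065,0,0,0,0],[-0.016,0.065,0,0,0,0],[-0.016,0.065,0,0,0,0],[-0.016,0.065,0,0,0,0],[-0.016,0.065,0,0,0,0],[-0.016,0.06,0,0,0,0],[-0.006,0.025,0,0,0,0],[-0.003,0.01,0,0,0,0],[0,0,0,0,0,0],[0,0,0,0,0,0],[0,0,0,0,0,0]]'; python3 go.py .6313 .077 .030 -4.3
```

```text
clock: 31.73
position: [0.6302, 0.0785, 0.1918]
ee_rot: [-2.301, -2.138, 0.001]
force: [-0.1, 0.8, -1.1]
width: 0.432
gripper_force: 20.0
t 31.73 pos [0.6302 0.0785 0.1918] axis -4.2 tilt 0.05 w 0.432 gf 20.0 F [-0.1  0.8 -1.1] j [ 0.2   0.56 -0.63  1.55  0.35  1.15 -0.58]
turn [-0.     0.     0.001] shift [-0.004  0.003  0.405]
```

```bash
python3 -m creep '[[-0.003,0.003,0.04,0,0,0],[0,0,0.08,0,0,0],[0,0,0.09,0,0,0],[0,0,0.08,0,0,0],[0,0,0.06,0,0,0],[0,0,0.03,0,0,0],[0,0,0.015,0,0,0],[0,0,0.005,0,0,0],[0,0,0,0,0,0],[0,0,0.003,0,0,0],[0,0,0,0,0,0],[0,0,0,0,0,0],[0,0,0,0,0,0]]'; python3 go.py .6313 .077 .028
```

```text
clock: 32.82
position: [0.633, 0.0764, 0.0315]
ee_rot: [2.302, 2.137, 0.001]
force: [0.3, -0.3, -0.8]
width: 0.43
gripper_force: 20.0
t 32.82 pos [0.633  0.0764 0.0315] axis -4.3 tilt 0.07 w 0.430 gf 20.0 F [ 0.3 -0.3 -0.8] j [ 0.15  0.73 -0.55  1.69  0.48  0.86 -0.68]
turn [ 0.001 -0.     0.   ] shift [ 0.001 -0.004  0.009]
```

```bash
python3 -m creep '[[0.001,-0.003,0.003,0,0,0],[0,0,0.003,0,0,0],[0,0,0.003,0,0,0],[0,0,0.001,0,0,0],[0,0,0,0,0,0],[0,0,0,0,0,0],[0,0,0,0,0,0]]'; python3 go.py
```

```text
clock: 33.4
position: [0.6314, 0.0769, 0.0281]
ee_rot: [2.302, 2.137, -0.0]
force: [-5.8, -1.3, 13.9]
width: 0.435
gripper_force: 20.0
t 33.40 pos [0.6314 0.0769 0.0281] axis -4.3 tilt 0.04 w 0.435 gf 20.0 F [-5.8 -1.3 13.9] j [ 0.15  0.73 -0.55  1.7   0.48  0.85 -0.68]
```

```bash
python3 -m creep '[[0,0,-0.001,0,0,0],[0,0,0,0,0,0],[0,0,0,0,0,0],[0,0,0,0,0,0],[0,0,0,0,0,0],[0,0,0,0,0,0],[0,0,-0.02,0,0,0],[0,0,-0.05,0,0,0],[0,0,-0.09,0,0,0],[0,0,-0.09,0,0,0],[0,0,-0.09,0,0,0],[0,0,-0.09,0,0,0],[0,0,-0.02,0,0,0],[0,0,0,0,0,0]]' -1; python3 -m creep '[[0.09,-0.03,0,0,0,0],[0.09,-0.03,0,0,0,0],[0.09,-0.03,0,0,0,0],[0.09,-0.03,0,0,0,0],[0.09,-0.03,0,0,0,0],[0.09,-0.03,0,0,0,0],[0,0,0,0,0,0],[0,0,0,0,0,0],[0,0,0,0,0,0]]'; python3 go.py; python3 shot.py 7
python3 - <<'E'
from h import *
T=load("top","7");S=load("scene","7")
P={"black":(.6153,-.1325,.094),"yellow":(.6208,-.0627,.076),"white":(.626,.0071,.058),"blue":(.6313,.0769,.04)}
out=[]
for cam,b in((T,(90,170,210,350)),(S,(120,290,150,300))):
    f=cam[0].copy()
    for k,(x,y,h) in P.items():
        for z in(.016,.016+h):
            q=np.array([proj(cam,(x+.02*np.cos(a),y+.02*np.sin(a),z)) for a in np.linspace(0,6.28,40)])
            q=((q-[b[2],b[0]]+.5)*4-.5);P.setdefault("_",None) if 0 else out.append((id(cam),q))
    g=cv2.resize(f[b[0]:b[1],b[2]:b[3]],None,fx=4,fy=4,interpolation=cv2.INTER_CUBIC)
    if b[0]==120: g=g[:600]
    for i,q in out:
        if i==id(cam): cv2.polylines(g,[q.round().astype(np.int32)],True,(0,255,255) ,1)
    cv2.imwrite(f"pics/v{b[0]}.png",g[:,:,::-1])
E
```

```text
clock: 34.57
position: [0.6332, 0.0778, 0.2115]
ee_rot: [2.3, 2.135, 0.009]
force: [-0.5, 0.3, 0.2]
width: 1.001
gripper_force: 0.0
clock: 35.32
position: [0.5754, 0.297, 0.206]
ee_rot: [2.302, 2.138, -0.003]
force: [0.1, -0.9, -0.5]
width: 0.998
gripper_force: 0.0
t 35.32 pos [0.5754 0.297  0.206 ] axis -4.2 tilt 0.11 w 0.998 gf 0.0 F [ 0.1 -0.9 -0.5] j [-0.15  0.57 -0.65  1.5   0.36  1.19 -0.93]
```

View pics/v90.png

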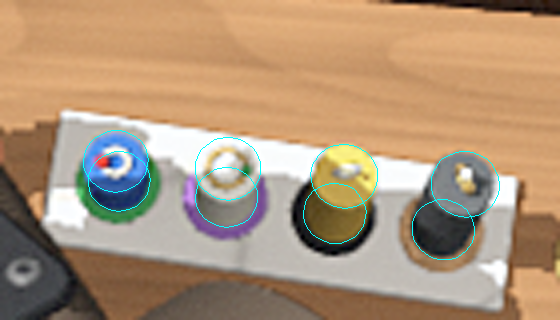

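View pics/v120.png

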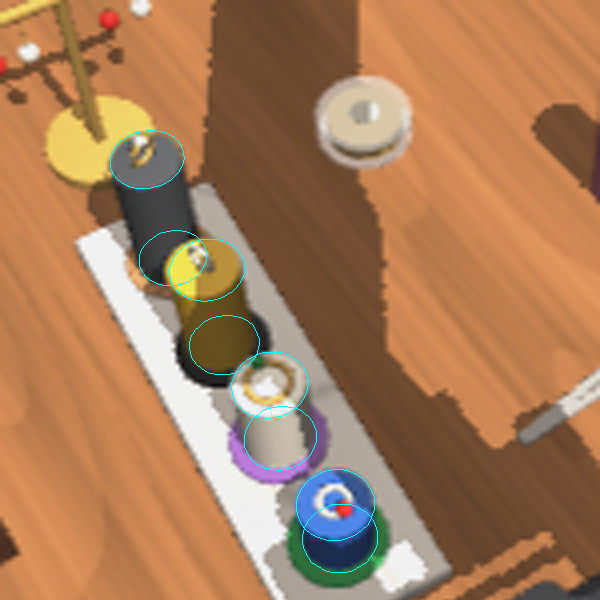

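Both views show blue, white, yellow and black upright on the green, purple, black and cork pads. In the top crop the visible pad rim is about 8 mm wide all round each base, so they are centred to within about 1–2 mm. The tallest is next to the stand, the spool has not moved, and the arm is clear.

```bash
python3 -c "
from cell import arm
print(arm.sign_off())"
```

```text
the job is handed in; nothing more can be done
None
```

The job is handed in: the black, yellow, white and blue plinths stand upright in order of height on the pads from the earring stand outwards, each centred to about 1–2 mm, with the spool unmoved and about 36 s of the 102 s used.

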